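# Open the air valve and hold a rinsed beaker over the drying jet

### The job

Blow the rinsed glass beaker dry at the bench air jet: first press the blue valve lever down until it snaps over and stays down by itself. Then take the beaker that is draining mouth down on the metal tray, carry it over the sample bottles and finish while holding it still, mouth down and level, centred over the brass nozzle with its rim about 15 mm above the nozzle's tip. The glass must not touch the jet, and the sample bottles and the funnel stay where they stand.

Things in the scene. Friction and masses are not known exactly. Their poses are not given: they have to be found in the camera images.
- beaker_center (a point): Clear glass 100 ml beaker standing mouth DOWN on the tray: 50 mm outside diameter (55 mm at the mouth, below), 70 mm tall, 45 to 70 g; a spout juts 8 mm from the mouth's edge. This point is on its axis half-way up, 35 mm above the mouth. z points up through its flat base, which is on top. Grip it across its body from above, in any direction.
- beaker_mouth (a point): Centre of the beaker's open mouth, in the plane of its rim (the beaker's lowest face while mouth down); axes as at its centre.
- nozzle_tip (a point): Tip of the upright brass nozzle of the bench air jet, 120 mm above the bench: centre of its 8 mm wide top face; z up. Slim riser on a grey valve body (80 x 44 mm, 46 mm high) on a bolted steel plate (180 x 84 mm). x points from the lever's grip to the nozzle (156 mm from one to the other with the lever down). The jet stands left or right of the robot, turned up to 0.4 rad.
- lever_pad (a point): Centre of the top face of the blue grip (54 x 28 x 14 mm) at the valve lever's free end; moves with it. The pivot is 64 mm above the bench, 105 mm from the grip's centre; the grip points away from the nozzle. At rest (raised 0.40 rad) this point is 111 mm above the bench; fully down (0.10 rad below level) 60 mm, and 11 mm further out from the nozzle. Base plate below it, 6 mm high.
- valve_lever (a joint): Angle of the valve lever in rad: 0 at rest (up, valve shut), 0.50 fully down on its stop (valve open). Pressing needs about 10 N at the grip at first, less further down; let go before about 0.37 rad, it springs back up; past that its over-centre spring snaps it down to 0.50 and holds it there.
- tray: Worn grey metal tray fixed on the bench, 340 mm (x) by 260 mm (y), 3 mm floor, rim 22 mm high (25 mm with its rolled edge); origin at the centre of its underside, on the bench. It stands on the other side of the bottles from the jet.
- bottle_a_center (a point): Bystander: capped milky-white sample bottle, 72 mm diameter, 165 mm tall, in the row of three straight ahead of the robot, between the tray and the jet; point on its axis half-way up. Do not move it.
- bottle_b_center (a point): Bystander: second capped milky-white sample bottle, 72 mm diameter, 165 mm tall; point on its axis half-way up. Do not move it.
- bottle_c_center (a point): Bystander: smaller capped sample bottle, 60 mm diameter, 125 mm tall; point on its axis half-way up. Do not move it.
- funnel_center (a point): Bystander: white plastic funnel draining mouth down on the tray, 70 mm wide at the bottom, slim stem on top, 85 mm tall, at least 110 mm further from the robot (along x) than the beaker; point on its axis half-way up. Do not move it.
Things that resemble listed ones, but are neither listed nor needed, are in the scene too. Leave any green or red look-alike of the part that bears beaker_center alone.

How it is judged (in metres and radians):
On the way, in this order (a step that is already met when the one before it is completed fails the run):
1. the valve lever is snapped over, fully down, and stays there with the robot off it (value of joint valve_lever above 0.46 rad and contact force between valve_lever and the arm below 0.2 N and contact force between valve_lever and the fingers below 0.2 N), for 0.3 s.
2. the beaker is lifted off the tray in the fingers (height (world z) of beaker_mouth above 0.08 m and contact force between beaker and the fingers above 0.5 N), for 0.2 s.
At the end, for the whole second after the job is handed in: Lever still snapped down (over 0.46 rad); beaker still (under 15 mm/s) in the fingers, level within 0.12 rad, mouth centre within 10 mm of the nozzle's axis and 5 to 25 mm above its tip, touching nothing else; bottles and funnel within 20 mm of their starts (value of joint valve_lever above 0.46 rad and horizontal distance between beaker_mouth and nozzle_tip below 0.01 m and z of beaker_mouth in the frame of nozzle_tip between 0.005 and 0.025 m and angle between beaker_center's own z axis and vertical below 0.12 rad and linear speed of beaker below 0.015 m/s and contact force between beaker and the fingers above 0.5 N and contact force between beaker and air_jet below 0.1 N and distance of each of bottle_a_center, bottle_b_center, bottle_c_center, funnel_center from where it was at the start of the episode below 0.02 m); the arm keeps its last pose, push and grip.
It fails at once if the beaker strikes the air jet (contact force between beaker and air_jet above 0.5 N).
It fails at once if a sample bottle or the funnel is pushed away or knocked over (distance of any of bottle_a_center, bottle_b_center, bottle_c_center, funnel_center from where it was at the start of the episode above 0.02 m).
It fails at once if the beaker crosses the row of bottles low down instead of being carried over it (world y of beaker_mouth between -0.05 and 0.05 m and height (world z) of beaker_mouth below 0.125 m).
It also fails if it takes over 70 s, if anything falls off the work surface, if the arm or the gripper's body presses on something with over 40 N, if the wrist force passes 120 N, or if a joint passes its speed limit or range.

### The arm

A 6-joint arm with a two-finger parallel gripper is mounted at the origin on the work surface. World frame = base frame: x ahead of the robot, y to its left, z up, the work surface at z = 0. Lengths are in m, angles in degrees, forces in N, time in s.
With the tool pointing down it reaches from about 0.25 to 0.725 m from the base axis. Payload 9.7 kg.
Tool frame: the origin (TCP) lies between the finger pads; the fingertips stand 11 mm ahead of it and the grasp point (between the pads) lies 8 mm behind it; z points along the fingers, x is the direction in which the jaws open and shut, and the axes are right-handed (so a half turn about z gives the same grasp; the last joint's range is limited). The gripper opens to 85 mm and grips with 20 to 120 N. Pads are 22 mm wide; open, the fingers measure 114 mm over their backs; the gripper's body (76 mm by 85 mm) begins 54 mm behind the grasp point. The pads swing forward as they close: fully open they stand 13 mm farther back than shut.
Start: joints at [68.583, 4.979, 10.078, 95.1, 0, 90], TCP at [0.201, 0.512, 0.242] pointing down, gripper open.
Joint ranges: [-179.16, 179.16], [-48.56, 103.87], [-65.8, 70.77], [-126.05, 130.52], [-82.76, 87.17], [-180, 180]. Speed limits (degrees/s): [127.2, 127.2, 147.25, 180, 180, 180].

### API

Orientations are given as [roll, pitch, yaw] about the fixed x, y, z axes, in that order (R = Rz(yaw) Ry(pitch) Rx(roll)).
In Python, from workcell import get_obs, camera, job_done gives the robot as it stands.
- The arm moves only by the tool arm_command, never from a script. Its argument "increments" is a list of rows, each a list of 2 entries, a list of its own where there are three numbers: the shift along the tool's x, y, z in units of 25 mm (1.0 is 25 mm), then the turn about the tool's z in units of 6 degrees (1.0 is 6 degrees). In form: [[[dx, dy, dz], roll], ...]. A call has 1 to 5 rows; each row is the pose to reach, as a shift and turn from the pose measured when the call began, along the tool's axes at that moment; what a row does not reach only later rows make up. A row lasts 1/10 s, in which the tool goes at most 50 mm and 8.59 degrees, less where a joint would pass 70% of its speed; a pose out of reach is approached as far as the arm can. A call with a gripper value outside its range is refused whole. "claw" is the closure, from -1 (fully open) to 1 (shut), so that 0 is half open, set as the call begins (left out, the last holds). The fingers move at their own pace and stop on an object; "force" is the grip in N (left out, the last holds). Time passes only in rows, so rows that repeat a pose let the fingers close. It gives the time, the measured TCP pose, the force and the opening at its end, in the units of the state.
- get_obs(): the state, without advancing time (a new reading comes with each control period).
- camera(name): name is "side" or "top"; returns a dict with "frame" (420x560x3 uint8, red, green, blue), "range_z" (420x560 float32, m along the optical axis (not along the pixel's ray), 0 where there is no reading), "K" (3x3 intrinsics, pixels), "k1" (the pictures are not rectified: a ray, as slopes to the right and down, at radius r is drawn at 1 + k1 r^2 times it, then the intrinsics apply), "R" (3x3) and "t" (3): a world point X has camera coordinates R X + t. Camera axes: x right, y down, z forward; pixel columns grow to the right and rows downward; lengths in m; the calibration is good to about 2 mm. A picture is of the moment at which its call begins.
- job_done(): hands the job in, once; it reports no verdict.
The state is a dict: "time": time; "q": joint angles; "qd": joint speeds; "joint_efforts": joint torques, N m; "ee_pos": TCP position; "tcp_rot": TCP orientation; "wrist_force": force on the tool from outside, world axes, zero at the start; "torque": the same for the moment, N m; "opening": finger opening in m.
Only numpy, scipy, OpenCV 4.12 (cv2) and the standard library are available. Lean on these libraries where they do the work, as an engineer would, in place of code of your own. Each camera call takes 0.05 s, during which the arm holds its last target.

## Working session

There is one attempt and no reset: what is moved stays moved. The work goes in short steps, Python scripts to look and compute and a tool call to move; the robot and the scene stay as the last step left them, time stands still between calls to the robot, and variables do not carry over. Pictures are saved under pics/ and viewed, and the job is handed in when it is done.

Besides the shell and the picture viewer there is one more tool, called after ">>>" as name(argument=value, ...) on one line, values as JSON. arm_command: Moves the arm, as the interface text tells. Its arguments: {"type":"object","properties":{"increments":{"type":"array"},"claw":{"type":"number"},"force":{"type":"number"}},"required":["increments"]}

```bash
ls; mkdir -p pics; cat > h.py <<'E'
import numpy as np, cv2
from workcell import get_obs, camera, job_done
def shot(n,fn):
    c=camera(n); cv2.imwrite('pics/'+fn,c['frame'][:,:,::-1]); np.savez('pics/'+fn+'.npz',**{k:np.asarray(v) for k,v in c.items()}); return c
def ld(fn): return dict(np.load('pics/'+fn+'.npz'))
def rays(c,uv):
    uv=np.asarray(uv,float).reshape(-1,1,2)
    s=cv2.undistortPoints(uv,c['K'],np.array([float(c['k1']),0,0,0])).reshape(-1,2)
    d=np.c_[s,np.ones(len(s))]@c['R']; o=-c['R'].T@c['t']
    return o,d
def onz(c,uv,z):
    o,d=rays(c,uv); return o+d*((z-o[2])/d[:,2])[:,None]
def depthpts(c,uv):
    o,d=rays(c,uv); uv=np.asarray(uv,int).reshape(-1,2); return o+d*c['range_z'][uv[:,1],uv[:,0]][:,None]
def proj(c,X):
    X=np.asarray(X,float).reshape(-1,3); 
    return cv2.projectPoints(X,cv2.Rodrigues(c['R'])[0],c['t'].astype(float),c['K'],np.array([float(c['k1']),0,0,0.]))[0].reshape(-1,2)
E
python3 - <<'E'
from h import *
for n in('side','top'):
    c=shot(n,n+'0.png'); print(n,c['K'],c['k1'],-c['R'].T@c['t'],c['R'])
print(get_obs())
E
```

```text
pics
side [[396.88549021   0.         285.78894819]
 [  0.         396.88549021 210.68152259]
 [  0.           0.           1.        ]] -0.04621391436776104 [ 0.20153582 -0.59559866  0.80764513] [[ 0.90600819 -0.4232531  -0.00244464]
 [-0.31308207 -0.6662689  -0.67680527]
 [ 0.28483114  0.61395649 -0.73615803]]
top [[492.82277237   0.         266.627829  ]
 [  0.         492.82277237 200.83318818]
 [  0.           0.           1.        ]] -0.07605815122802467 [ 0.30126556 -0.01598674  1.23365526] [[ 0.01447967 -0.99955922 -0.02591735]
 [-0.9880206  -0.0103201  -0.1539766 ]
 [ 0.15364126  0.0278364  -0.98773453]]
{'time': 0.1, 'q': array([6.85823353e+01, 5.00926168e+00, 1.00387066e+01, 9.50987769e+01,
       5.76240671e-04, 9.00021808e+01]), 'qd': array([ 0.04678506, -0.12948045,  0.22454008,  0.078113  , -0.01316267,
       -0.02114935]), 'joint_efforts': array([-1.19390879e-03, -5.21561265e+01,  4.65653729e+01,  1.59608619e-02,
        2.66030696e-06,  2.62148268e-05]), 'ee_pos': array([0.20076936, 0.51184601, 0.24163878]), 'tcp_rot': array([-1.79999426e+02,  6.93320694e-02,  6.85801544e+01]), 'wrist_force': array([ 0.39708507,  0.03386928, -0.02013968]), 'torque': array([ 0.00431607, -0.04181509,  0.02003766]), 'opening': 0.08555192434465896}
```

View pics/side0.png

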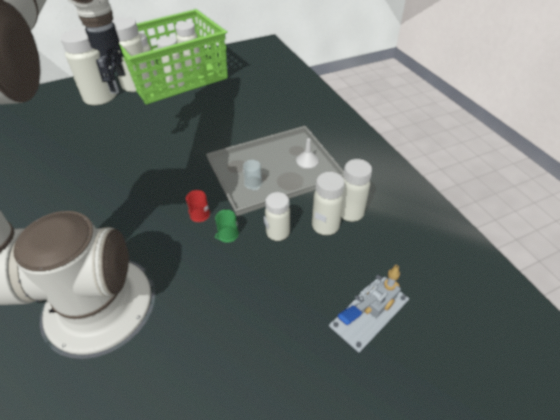

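View pics/top0.png

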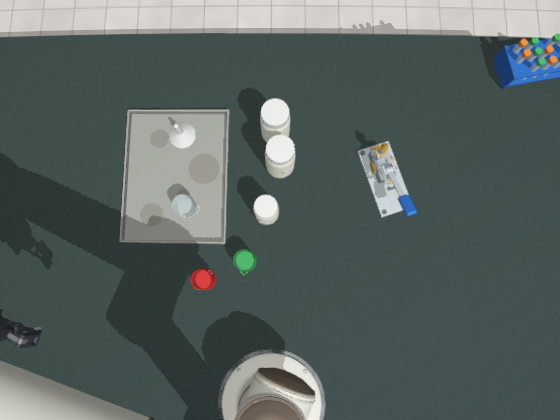

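The top view shows the tray at the left (~175,175) and the beaker (~184,206). The funnel is at ~(182,133), the bottles at (275,115), (280,155) and (266,208), and the jet at ~(385,180) with its blue grip at (410,206). I'll zoom in next.

```bash
python3 - <<'E'
from h import *
t=ld('top0.png')['frame'][:,:,::-1]; s=ld('side0.png')['frame'][:,:,::-1]
R=lambda a:cv2.resize(a,(400,300),interpolation=cv2.INTER_CUBIC)
a=np.hstack([R(t[130:220,340:460]),R(t[180:240,140:220])])
b=np.hstack([R(s[255:360,310:450]),R(s[130:220,220:340])])
cv2.imwrite('pics/z0.png',np.vstack([a,b]))
E
```

```text
(no output)
```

View pics/z0.png

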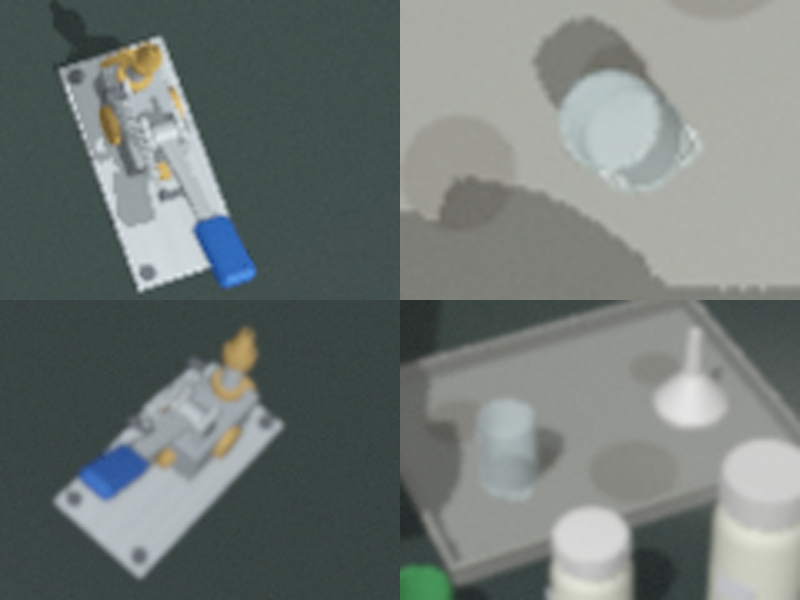

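```bash
python3 - <<'E'
from h import *
for n,roi in(('top',(340,130,460,220)),('side',(310,255,450,360))):
    c=ld(n+'0.png'); f=c['frame'].astype(int); hsv=cv2.cvtColor(c['frame'],cv2.COLOR_RGB2HSV)
    x0,y0,x1,y1=roi; M=np.zeros(f.shape[:2],bool); M[y0:y1,x0:x1]=1
    blue=M&(hsv[...,0]>100)&(hsv[...,0]<130)&(hsv[...,1]>150)&(hsv[...,2]>80)
    ys,xs=np.nonzero(blue); uv=np.c_[xs,ys]
    P=depthpts(c,uv); print(n,'blue px',uv.mean(0),len(uv),'depth med',np.median(P,0), 'z max',P[:,2].max())
    # top face: pts near highest
    P=onz(c,uv,0.111); r=cv2.minAreaRect(P[:,:2].astype(np.float32)); print(' rect@z.111',r)
    # plate
    pl=M&(f.min(2)>110)&(hsv[...,1]<50)
    ys,xs=np.nonzero(pl|blue); P=onz(c,np.c_[xs,ys],0.006); r=cv2.minAreaRect(P[:,:2].astype(np.float32)); print(' plate',r, cv2.boxPoints(r))
    br=M&(hsv[...,0]>10)&(hsv[...,0]<28)&(hsv[...,1]>90)
    k,l,st,ce=cv2.connectedComponentsWithStats(br.astype(np.uint8))
    for i in range(1,k):
        if st[i,4]>5:
            ys,xs=np.nonzero(l==i); P=depthpts(c,np.c_[xs,ys]); j=P[:,2].argmax(); print(' brass',st[i],ce[i],'top',P[j],xs[j],ys[j])
    # plate corners
E
```

```text
top blue px [407.32608696 205.29130435] 230 depth med [ 0.46884956 -0.30780971  0.11287646] z max 0.12242855724250412
 rect@z.111 ((0.46976691484451294, -0.3085780143737793), (0.047853197902441025, 0.027743197977542877), 21.239511489868164)
 plate ((0.5453716516494751, -0.2838464379310608), (0.19966475665569305, 0.08976107090711594), 19.50359535217285) [[ 0.43628353 -0.27487177]
 [ 0.46625167 -0.3594824 ]
 [ 0.6544598  -0.2928211 ]
 [ 0.62449163 -0.20821047]]
 brass [371 143  17  14 113] [380.75221239 148.53982301] top [ 0.60794855 -0.2575079   0.12323726] 385 145
 brass [370 162   6  11  43] [372.72093023 167.        ] top [ 0.57592672 -0.24606003  0.04450375] 374 166
 brass [388 179   3   5  11] [388.81818182 181.09090909] top [ 0.54066401 -0.28690816  0.03446536] 390 181
side blue px [349.08675799 314.56164384] 219 depth med [ 0.46480866 -0.313539    0.11347414] z max 0.807645127251067
 rect@z.111 ((0.46702146530151367, -0.31201794743537903), (0.03963330015540123, 0.024459250271320343), 11.617414474487305)
 plate ((0.5583578944206238, -0.2793148159980774), (0.1988595426082611, 0.09008171409368515), 18.987295150756836) [[ 0.44968364 -0.26907492]
 [ 0.47899243 -0.35425535]
 [ 0.6670321  -0.28955472]
 [ 0.6377233  -0.20437428]]
 brass [388 265  12  15 118] [393.8220339  272.50847458] top [ 0.60578433 -0.26437773  0.12105541] 395 267
 brass [385 281  14   9  36] [390.05555556 285.52777778] top [ 0.60192726 -0.2737957   0.05526185] 390 288
 brass [386 300   8   9  31] [389.19354839 303.87096774] top [ 0.592476   -0.29588211  0.0410194 ] 391 301
 brass [365 308   6   5  19] [367.57894737 309.89473684] top [ 0.54313292 -0.28653045  0.03334225] 369 308
```

```bash
python3 - <<'E'
from h import *
for n,roi in(('top',(165,190,206,222)),('side',(236,152,270,196))):
    c=ld(n+'0.png'); f=c['frame'].astype(int); x0,y0,x1,y1=roi; M=np.zeros(f.shape[:2],bool); M[y0:y1,x0:x1]=1
    b=M&((f[...,2]-f[...,0])>6)
    k,l,st,ce=cv2.connectedComponentsWithStats(b.astype(np.uint8)); i=1+st[1:,4].argmax(); b=l==i
    print(n,st[i],ce[i])
    ys,xs=np.nonzero(b); P=depthpts(c,np.c_[xs,ys]); print(np.percentile(P,[5,25,50,75,95],axis=0).round(3))
    cn=cv2.findContours(b.astype(np.uint8),0,1)[0]; cn=max(cn,key=len).reshape(-1,2)
    for z in(.073,.003):
        Q=onz(c,cn,z)[:,:2]; print(z,Q.min(0),Q.max(0))
    v=f.copy().astype(np.uint8)[:,:,::-1].copy(); v[b]=(v[b]//2+[0,0,120]).clip(0,255)
    cv2.imwrite('pics/m_%s.png'%n,cv2.resize(np.hstack([f[y0-5:y1+5,x0-5:x1+5,::-1].astype(np.uint8),v[y0-5:y1+5,x0-5:x1+5]]),(800,400 if n=='top' else 500),interpolation=cv2.INTER_CUBIC))
# bottles
c=ld('top0.png')
for nm,uv,z in(('a',(275,108),.165),('b',(280,148),.165),('c',(266,203),.125)):
    print(nm,onz(c,[uv],z),depthpts(c,[uv]))
o=get_obs()
E
```

```text
top [172 194  25  24 405] [183.65185185 205.26666667]
[[0.451 0.198 0.011]
 [0.46  0.206 0.068]
 [0.47  0.216 0.072]
 [0.48  0.227 0.073]
 [0.491 0.239 0.076]]
0.073 [0.44070398 0.18509258] [0.49633727 0.24418493]
0.003 [0.44911361 0.19721983] [0.50810219 0.25987608]
side [244 160  17  30 422] [252.08767773 174.07109005]
[[0.449 0.195 0.008]
 [0.458 0.198 0.028]
 [0.468 0.202 0.053]
 [0.478 0.211 0.072]
 [0.488 0.231 0.074]]
0.073 [0.42752674 0.1224801 ] [0.49383691 0.23973959]
0.003 [0.44906008 0.19090159] [0.52168856 0.31933404]
a [[ 0.68067676 -0.00177081  0.165     ]] [[ 0.68069688 -0.00177006  0.16494333]]
b [[ 0.58720429 -0.01401128  0.165     ]] [[ 0.58707596 -0.01401217  0.16547959]]
c [[0.46871018 0.01661455 0.125     ]] [[0.46891943 0.01665529 0.12361451]]
```

View pics/m_top.png

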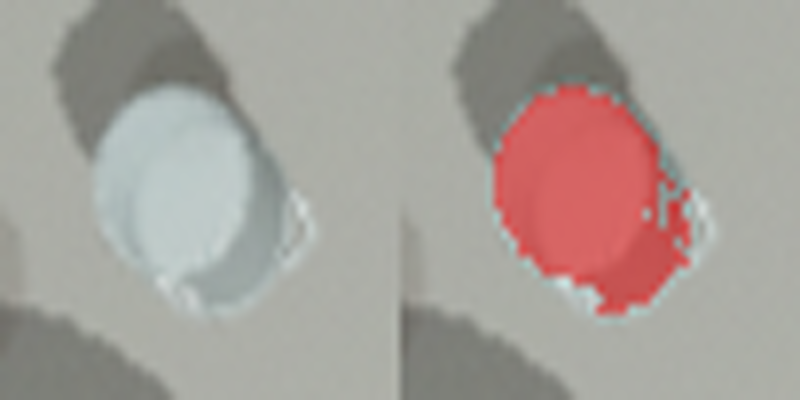

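View pics/m_side.png

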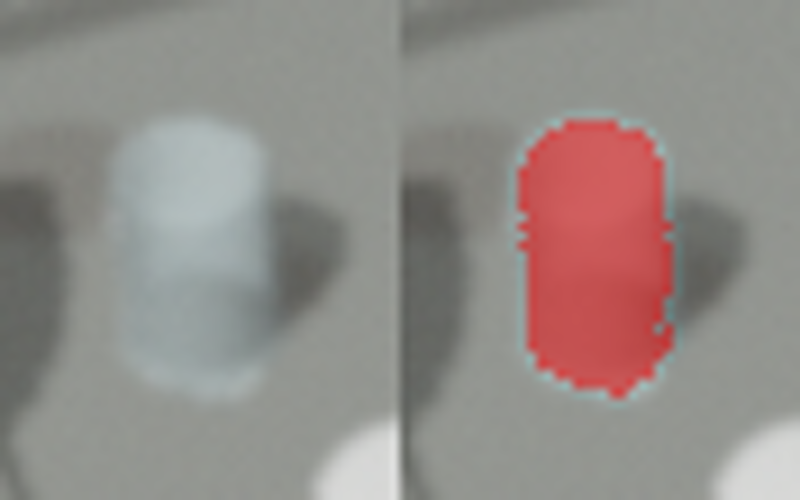

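```bash
python3 - <<'E'
from h import *
for n,roi in(('top',(165,190,200,222)),('side',(236,152,270,196))):
    c=ld(n+'0.png'); x0,y0,x1,y1=roi
    xs,ys=[a.ravel() for a in np.meshgrid(range(x0,x1),range(y0,y1))]
    P=depthpts(c,np.c_[xs,ys]); k=(P[:,2]>.066)&(P[:,2]<.085); Q=P[k]; print(n,k.sum(),Q.mean(0),np.percentile(Q,[1,99],axis=0))
    print(cv2.minEnclosingCircle(Q[:,:2].astype(np.float32)))
print(onz(ld('top0.png'),[(182.1,203.9)],.073))
for n in('top','side'):
    c=ld(n+'0.png')
    print(n,'beaker axis proj', proj(c,[[.470,.217,.073],[.47,.217,.003]]), 'noz',proj(c,[[.606,-.261,.12]]))
    v=c['frame'][:,:,::-1].copy()
    v=cv2.resize(v,None,fx=6,fy=6,interpolation=cv2.INTER_CUBIC)
    def ring(x,y,z,r,col):
        a=np.linspace(0,6.28,60); p=proj(c,np.c_[x+r*np.cos(a),y+r*np.sin(a),0*a+z]); cv2.polylines(v,[np.int32((p+.5)*6)],True,col,1)
    ring(.470,.217,.073,.025,(0,0,255)); ring(.47,.217,.003,.0275,(0,255,0))
    ring(.606,-.261,.12,.004,(0,0,255)); ring(.606,-.261,.006,.004,(255,0,255))
    ring(.467,-.310,.111,.014,(0,255,255))
    B=proj(c,[.47,.217,.04])[0]*6; J=proj(c,[.55,-.285,.06])[0]*6
    cr=lambda p,w,h:v[int(p[1]-h):int(p[1]+h),int(p[0]-w):int(p[0]+w)]
    cv2.imwrite('pics/o_%s.png'%n,np.hstack([cr(B,130,290),cr(J,270,290)]))
E
```

```text
top 333 [0.47362444 0.22167699 0.07234105] [[0.45071024 0.19848137 0.06687097]
 [0.49654659 0.24626131 0.07748228]]
((0.4742547571659088, 0.2219320833683014), 0.025431139394640923)
side 172 [0.47072351 0.21599365 0.0720601 ] [[0.4486492  0.19402372 0.06646749]
 [0.49333539 0.24164906 0.07522913]]
((0.47022488713264465, 0.21769271790981293), 0.025754904374480247)
[[0.4722435  0.21939068 0.073     ]]
top beaker axis proj [[183.04967466 204.83615242]
 [188.37487891 208.86343634]] noz [[386.2277416 146.1975639]]
side beaker axis proj [[250.65396547 165.12392239]
 [252.24844893 183.20954522]] noz [[394.03708857 266.04057233]]
```

View pics/o_top.png

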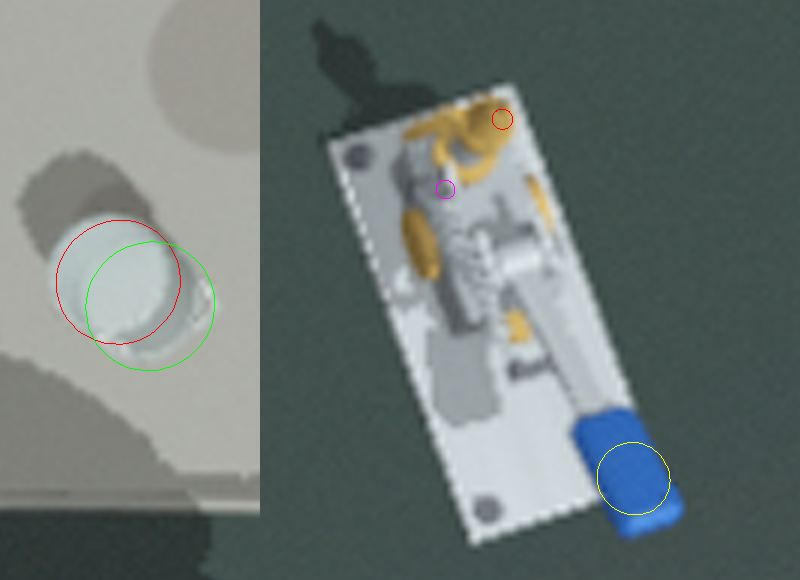

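View pics/o_side.png

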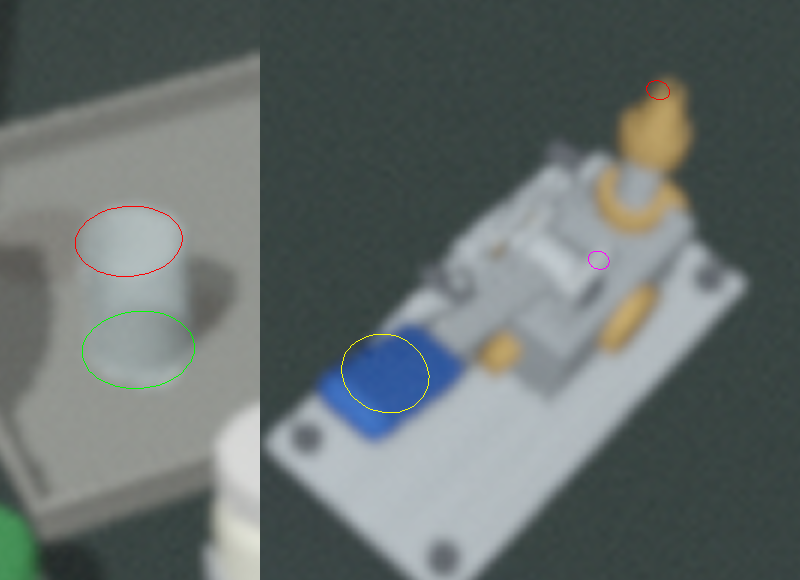

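```bash
python3 - <<'E'
from h import *
s=ld('side0.png');t=ld('top0.png')
print(onz(s,[(396.3,265.2)],.12), onz(t,[(386.2,145.2)],.12))
for n,b in(('top',(370,135,400,175)),('side',(380,255,410,300))):
    c=ld(n+'0.png'); cv2.imwrite('pics/n_%s.png'%n,cv2.resize(c['frame'][b[1]:b[3],b[0]:b[2],::-1],None,fx=13,fy=13,interpolation=cv2.INTER_NEAREST))
a=cv2.imread('pics/n_top.png');b=cv2.imread('pics/n_side.png');b=b[:a.shape[0]]
cv2.imwrite('pics/n.png',np.hstack([a,b]))
E
```

```text
[[ 0.61155906 -0.26128471  0.12      ]] [[ 0.60839503 -0.26099983  0.12      ]]
```

View pics/n.png

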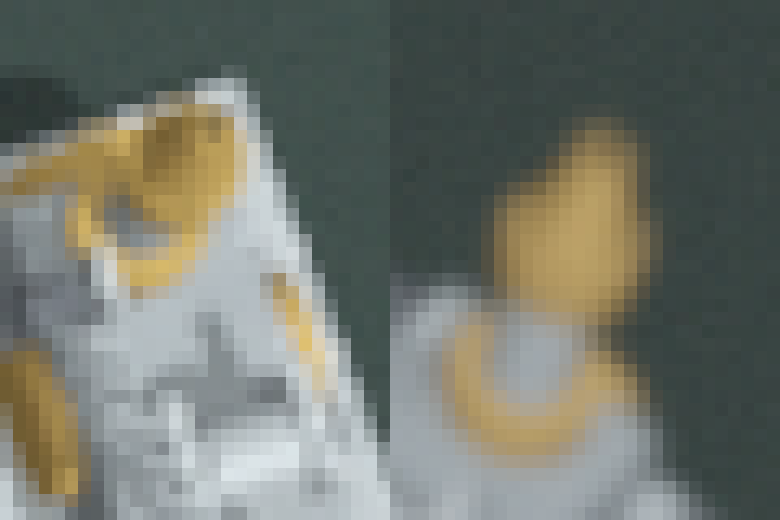

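```bash
cat >> h.py <<'E'
from scipy.spatial.transform import Rotation as Ro
def inc(x,y,z,yaw=None,o=None):
    o=o or get_obs(); r,p,w=o['tcp_rot']; R=Ro.from_euler('xyz',[r,p,w],degrees=True).as_matrix()
    d=R.T@(np.array([x,y,z])-o['ee_pos'])/.025
    t=0 if yaw is None else -((yaw-w+180)%360-180)/6
    print('t',round(o['time'],2),'pos',o['ee_pos'].round(4),'rot',np.round(o['tcp_rot'],1),'F',o['wrist_force'].round(1),'op',round(o['opening'],4),'q',o['q'].round(0)); print('inc',d.round(2),round(t,2),'dist',round(np.linalg.norm(d)*25))
E
python3 - <<'E'
from h import *
inc(.466,-.31,.26,19)
inc(.34,.1,.26,19)
E
```

```text
t 0.1 pos [0.2008 0.5118 0.2416] rot [-1.80e+02  1.00e-01  6.86e+01] F [ 0.4  0.  -0. ] op 0.0856 q [69.  5. 10. 95.  0. 90.]
inc [-26.73  21.88  -0.7 ] 8.26 dist 864
t 0.1 pos [0.2008 0.5118 0.2416] rot [-1.80e+02  1.00e-01  6.86e+01] F [ 0.4  0.  -0. ] op 0.0856 q [69.  5. 10. 95.  0. 90.]
inc [-13.3   11.2   -0.72] 8.26 dist 435
```

>>> arm_command(increments=[[[-1.3,1.1,-0.3],0.8],[[-2.6,2.2,-0.7],1.6],[[-3.9,3.3,-0.7],2.4],[[-5.2,4.4,-0.7],3.2],[[-6.5,5.5,-0.7],4.0]], claw=1)

```text
time: 0.6
ee_pos: [0.2695, 0.3088, 0.2591]
tcp_rot: [180.0, 0.1, 44.4]
wrist_force: [1.7, -0.4, 0.8]
opening: 0.0122
```

```bash
python3 - <<'E'
from h import *
inc(.34,.1,.26,19)
E
```

```text
t 0.6 pos [0.2695 0.3088 0.2591] rot [1.80e+02 1.00e-01 4.44e+01] F [ 1.7 -0.4  0.8] op 0.0122 q [ 49. -14.  -5.  98.  -0.  94.]
inc [-3.83  7.94 -0.03] 4.24 dist 220
```

>>> arm_command(increments=[[[-0.8,1.6,0],0.9],[[-1.6,3.2,0],1.8],[[-2.3,4.8,0],2.6],[[-3.0,6.4,0],3.4],[[-3.8,7.9,0],4.2]])

```text
time: 1.1
ee_pos: [0.3401, 0.0995, 0.2592]
tcp_rot: [179.9, 0.0, 19.0]
wrist_force: [0.6, 0.9, 0.5]
opening: -0.0001
```

```bash
python3 - <<'E'
from h import *
inc(.466,-.31,.26,19)
E
```

```text
t 1.1 pos [0.3401 0.0995 0.2592] rot [179.9   0.   19. ] F [0.6 0.9 0.5] op -0.0001 q [ 16. -21. -11. 100.  -0.  87.]
inc [-5.800e-01  1.713e+01 -1.000e-02] 0.0 dist 428
```

>>> arm_command(increments=[[[-0.1,1.7,0],0],[[-0.1,3.4,0],0],[[-0.2,5.1,0],0],[[-0.2,6.8,0],0],[[-0.3,8.5,0],0]])

```text
time: 1.6
ee_pos: [0.4024, -0.1057, 0.2592]
tcp_rot: [179.9, 0.0, 19.0]
wrist_force: [0.7, 1.0, -0.6]
opening: -0.0001
```

>>> arm_command(increments=[[[-0.1,1.7,0],0],[[-0.1,3.4,0],0],[[-0.2,5.1,0],0],[[-0.3,6.8,0.5],0],[[-0.3,8.5,1.0],0]])

```text
time: 2.1
ee_pos: [0.4646, -0.3112, 0.2341]
tcp_rot: [179.9, 0.0, 19.0]
wrist_force: [0.3, 0.4, 0.7]
opening: 0.0
```

```bash
python3 - <<'E'
from h import *
inc(.466,-.31,.13,19)
shot('top','t1.png');c=shot('side','s1.png')
t=ld('t1.png')
R=lambda a:cv2.resize(a[:,:,::-1],(400,400),interpolation=cv2.INTER_CUBIC)
cv2.imwrite('pics/z1.png',np.hstack([R(t['frame'][130:240,350:460]),R(c['frame'][240:360,310:430])]))
E
```

```text
t 2.1 pos [ 0.4646 -0.3112  0.2341] rot [179.9   0.   19. ] F [0.3 0.4 0.7] op 0.0 q [-34.   6.  10.  94.  -0.  37.]
inc [ 0.07 -0.03  4.16] -0.0 dist 104
```

View pics/z1.png

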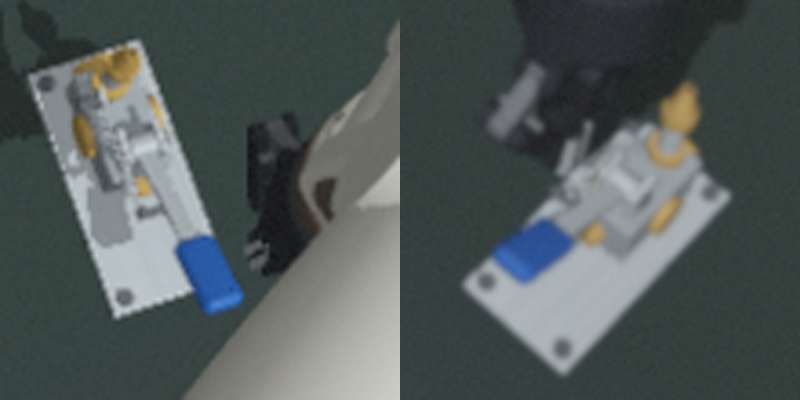

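```bash
python3 - <<'E'
from h import *
for n in('top','side'):
    c=ld(n[0]+'1.png'); p=proj(c,[[.4646,-.3112,.223]])[0]; print(n,p,(p-[350,130])*400/110,(p-[310,240])*400/120+[400,0])
E
```

```text
top [422.53284436 199.52584529] [263.75579769 252.82125559] [ 775.10948122 -134.91384905]
side [355.27557913 282.75760566] [ 19.1839241  555.48220241] [550.91859709 142.52535221]
```

>>> arm_command(increments=[[[0,0,1.2],0],[[0,0,2.4],0],[[0,0,3.4],0],[[0,0,4.0],0],[[0,0,4.2],0]])

```text
time: 2.7
ee_pos: [0.4635, -0.3119, 0.1247]
tcp_rot: [-179.8, 0.3, 18.8]
wrist_force: [-0.7, 1.6, 8.1]
opening: 0.0002
```

```bash
python3 - <<'E'
from h import *
inc(.464,-.311,.077,19)
t=shot('top','t2.png');c=shot('side','s2.png')
R=lambda a:cv2.resize(a[:,:,::-1],(400,400),interpolation=cv2.INTER_CUBIC)
cv2.imwrite('pics/z2.png',np.hstack([R(t['frame'][130:240,350:460]),R(c['frame'][240:360,310:430])]))
E
```

```text
t 2.7 pos [ 0.4635 -0.3119  0.1247] rot [-179.8    0.3   18.8] F [-0.7  1.6  8.1] op 0.0002 q [-34.   6.  -2.  82.  -0.  37.]
inc [ 0.04 -0.02  1.91] -0.03 dist 48
```

View pics/z2.png

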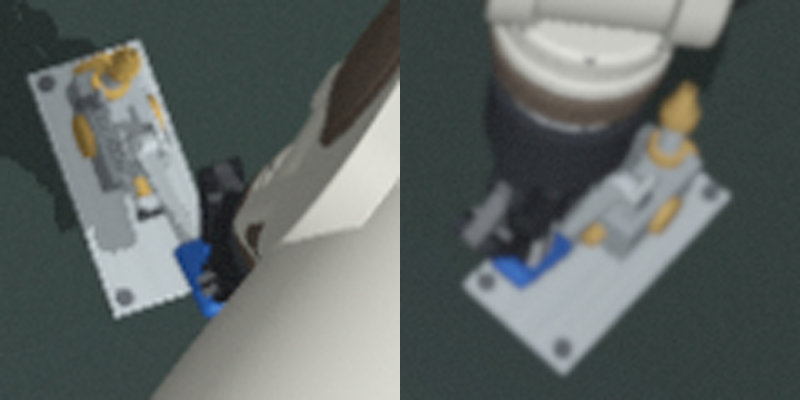

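>>> arm_command(increments=[[[0,0,0.4],0],[[0,0,0.8],0],[[0,0,1.2],0],[[0,0,1.6],0],[[0,0,1.9],0]])

```text
time: 3.3
ee_pos: [0.4639, -0.3117, 0.0781]
tcp_rot: [-179.8, 0.2, 18.9]
wrist_force: [0.2, -0.2, 0.5]
opening: -0.0001
```

```bash
python3 - <<'E'
from h import *
inc(.464,-.311,.077,19)
E
```

```text
t 3.3 pos [ 0.4639 -0.3117  0.0781] rot [-179.8    0.2   18.9] F [ 0.2 -0.2  0.5] op -0.0001 q [-34.   6.  -7.  77.  -0.  37.]
inc [ 0.01 -0.02  0.04] -0.02 dist 1
```

Force has dropped, so the lever probably snapped over. I'll lift off, open the fingers and check.

>>> arm_command(increments=[[[0,0,-1],0],[[0,0,-2.5],0],[[0,0,-4.0],0],[[0,0.0,-5.7],0],[[0,0.0,-7.3],0]], claw=1)

```text
time: 3.8
ee_pos: [0.4646, -0.3117, 0.2622]
tcp_rot: [-179.8, 0.2, 18.9]
wrist_force: [0.1, -0.4, 1.2]
opening: -0.0003
```

>>> arm_command(increments=[[[0.1,-1.7,0],0],[[0.1,-3.4,0],0],[[0.2,-5.1,0],0],[[0.2,-6.8,0],0],[[0.3,-8.5,0],0]], claw=-1)

```text
time: 4.3
ee_pos: [0.4022, -0.1067, 0.2626]
tcp_rot: [-179.8, 0.1, 18.8]
wrist_force: [1.3, 0.7, 1.2]
opening: 0.0722
```

```bash
python3 - <<'E'
from h import *
t=shot('top','t3.png');c=shot('side','s3.png')
R=lambda a:cv2.resize(a[:,:,::-1],(400,400),interpolation=cv2.INTER_CUBIC)
cv2.imwrite('pics/z3.png',np.hstack([R(t['frame'][130:240,350:460]),R(c['frame'][240:360,310:430])]))
inc(.472,.219,.26,20)
inc(.38,.18,.26,20)
for n,r in(('top',(380,170,440,230)),('side',(320,290,380,350))):
    k=t if n=='top' else c
    xs,ys=[a.ravel() for a in np.meshgrid(range(r[0],r[2]),range(r[1],r[3]))]
    h=cv2.cvtColor(k['frame'],cv2.COLOR_RGB2HSV)[ys,xs]; m=(h[:,0]>100)&(h[:,0]<130)&(h[:,1]>150)
    print(np.median(depthpts(k,np.c_[xs,ys][m]),axis=0))
E
```

```text
t 4.4 pos [ 0.4019 -0.1048  0.2635] rot [-1.798e+02  1.000e-01  1.910e+01] F [ 0.9 -0.5  0.6] op 0.0847 q [-15. -13.  -4.  99.   0.  56.]
inc [  6.88 -11.32   0.16] -0.15 dist 331
t 4.4 pos [ 0.4019 -0.1048  0.2635] rot [-1.798e+02  1.000e-01  1.910e+01] F [ 0.9 -0.5  0.6] op 0.0847 q [-15. -13.  -4.  99.   0.  56.]
inc [  2.9  -11.05   0.17] -0.15 dist 286
[ 0.44392958 -0.3282001   0.05550809]
[ 0.45784073 -0.31611573  0.05826618]
```

View pics/z3.png

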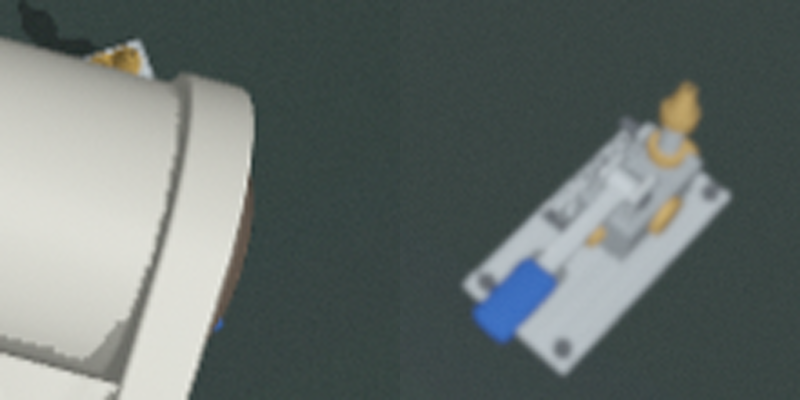

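Lever down: the pad is at z≈0.058. Now on to the beaker.

>>> arm_command(increments=[[[1.0,-1.6,0],0],[[2.0,-3.2,0],0],[[3.0,-4.8,0],0],[[4.0,-6.4,0],0],[[5.0,-8.0,0],0]])

```text
time: 4.9
ee_pos: [0.4551, 0.1269, 0.2638]
tcp_rot: [-179.8, 0.1, 19.1]
wrist_force: [1.4, -0.6, -0.2]
opening: 0.0856
```

>>> arm_command(increments=[[[0.6,-1.1,0],0],[[1.2,-2.2,0],0],[[1.8,-3.3,0.5],0],[[1.8,-3.3,1.5],0],[[1.8,-3.3,2.5],0]])

```text
time: 5.4
ee_pos: [0.471, 0.2207, 0.2002]
tcp_rot: [-179.8, 0.1, 19.2]
wrist_force: [0.2, -0.4, -0.3]
opening: 0.0854
```

```bash
python3 - <<'E'
from h import *
inc(.472,.219,.04,20)
t=shot('top','t4.png');c=shot('side','s4.png')
R=lambda a:cv2.resize(a[:,:,::-1],(400,400),interpolation=cv2.INTER_CUBIC)
cv2.imwrite('pics/z4.png',np.hstack([R(t['frame'][130:250,120:240]),R(c['frame'][110:230,200:320])]))
E
```

```text
t 5.4 pos [0.471  0.2207 0.2002] rot [-1.798e+02  1.000e-01  1.920e+01] F [ 0.2 -0.4 -0.3] op 0.0854 q [25.  0.  1. 90.  0. 96.]
inc [0.02 0.1  6.41] -0.14 dist 160
```

View pics/z4.png

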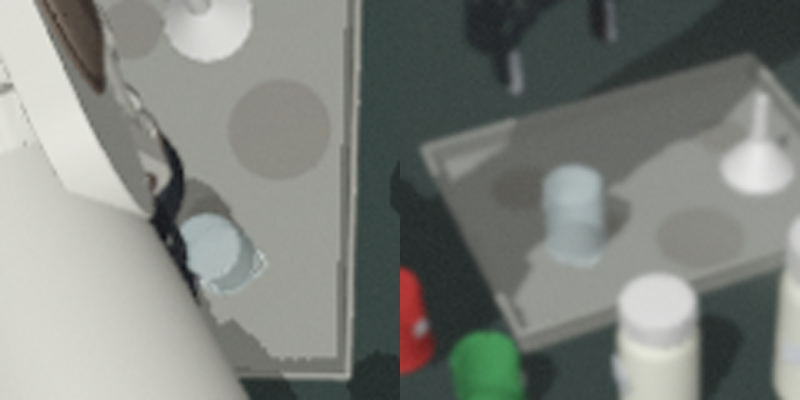

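>>> arm_command(increments=[[[0,0.1,1],0],[[0,0.1,2],0],[[0,0.1,3.0],0],[[0,0.1,3.9],0],[[0,0.1,4.2],0]])

```text
time: 6.0
ee_pos: [0.4694, 0.2165, 0.0918]
tcp_rot: [-179.9, 0.5, 19.1]
wrist_force: [0.1, -0.9, -0.1]
opening: 0.0855
```

```bash
python3 - <<'E'
from h import *
inc(.472,.219,.04,20)
c=shot('side','s5.png')
cv2.imwrite('pics/z5.png',cv2.resize(c['frame'][110:210,200:320,::-1],(720,600),interpolation=cv2.INTER_CUBIC))
E
```

```text
t 6.0 pos [0.4694 0.2165 0.0918] rot [-179.9    0.5   19.1] F [ 0.1 -0.9 -0.1] op 0.0855 q [ 25.   1. -11.  79.   0.  96.]
inc [ 0.15 -0.06  2.07] -0.16 dist 52
```

View pics/z5.png

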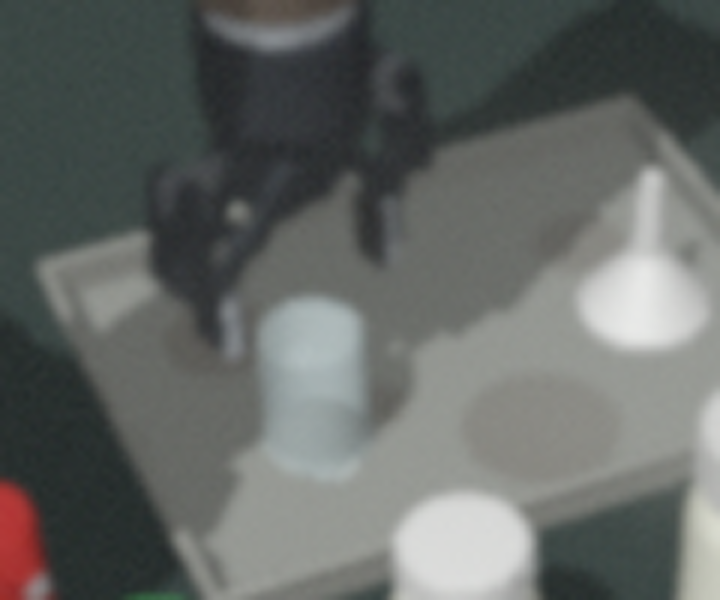

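>>> arm_command(increments=[[[0.1,0,0.5],0],[[0.1,0,1],0],[[0.1,0,1.5],0],[[0.1,0,2.0],0],[[0.1,0,2.0],0]])

```text
time: 6.55
ee_pos: [0.4702, 0.2168, 0.0395]
tcp_rot: [-179.9, 0.7, 19.1]
wrist_force: [0.1, 0.6, 0.2]
opening: 0.0855
```

>>> arm_command(increments=[[[0,0,0],0],[[0,0,0],0],[[0,0,0],0],[[0,0,0],0],[[0,0,0],0]], claw=1, force=25)

```text
time: 7.05
ee_pos: [0.4706, 0.2171, 0.0403]
tcp_rot: [-179.9, 0.6, 19.1]
wrist_force: [-0.3, -0.0, 5.7]
opening: 0.0494
```

>>> arm_command(increments=[[[0,0,0],0],[[0,0,0],0],[[0,0,0],0],[[0,0,0],0],[[0,0,0],0]])

```text
time: 7.55
ee_pos: [0.4706, 0.2171, 0.0404]
tcp_rot: [-179.9, 0.6, 19.1]
wrist_force: [0.5, -0.4, 2.7]
opening: 0.0493
```

```bash
python3 - <<'E'
from h import *
inc(.472,.219,.2,20)
c=shot('side','s6.png')
cv2.imwrite('pics/z6.png',cv2.resize(c['frame'][110:210,200:320,::-1],(720,600),interpolation=cv2.INTER_CUBIC))
E
```

```text
t 7.55 pos [0.4706 0.2171 0.0404] rot [-179.9    0.6   19.1] F [ 0.5 -0.4  2.7] op 0.0493 q [ 25.   2. -15.  73.   0.  96.]
inc [ 0.01 -0.07 -6.39] -0.15 dist 160
```

View pics/z6.png

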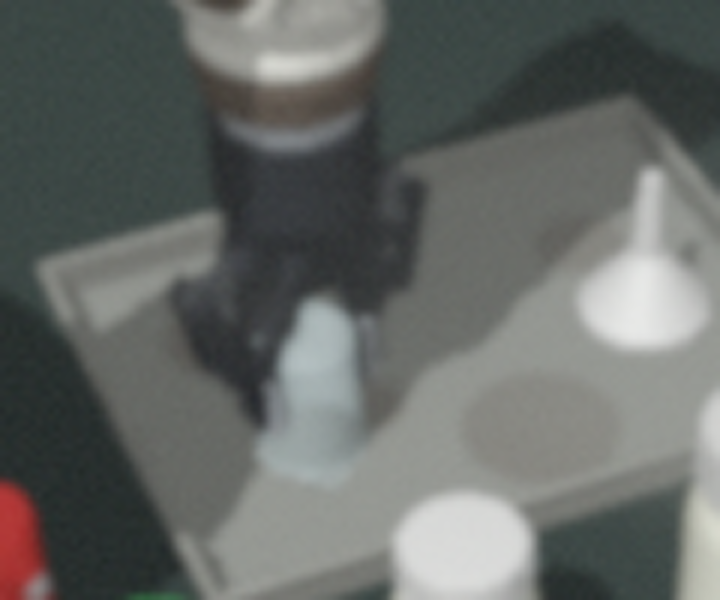

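>>> arm_command(increments=[[[0,0,-0.4],0],[[0,0,-1.2],0],[[0,0,-2.2],0],[[0,0,-3.2],0],[[0,0,-4.2],0]])

```text
time: 8.1
ee_pos: [0.4715, 0.2171, 0.1467]
tcp_rot: [-179.9, 0.6, 19.1]
wrist_force: [0.3, 0.4, 0.3]
opening: 0.0499
```

>>> arm_command(increments=[[[0,0,-1],0],[[0,0,-2],0],[[0,0,-3.0],0],[[0,0,-4.0],0],[[0,0,-4.5],0]])

```text
time: 8.6
ee_pos: [0.4729, 0.2173, 0.2619]
tcp_rot: [-179.9, 0.5, 19.1]
wrist_force: [0.4, -0.1, -0.4]
opening: 0.0494
```

```bash
python3 - <<'E'
from h import *
t=shot('top','t7.png');c=shot('side','s7.png')
cv2.imwrite('pics/z7.png',c['frame'][:,:,::-1])
inc(.6095,-.2605,.26,19)
E
```

```text
t 8.7 pos [0.4732 0.2174 0.2614] rot [-179.9    0.4   19.1] F [ 0.4  0.4 -0.5] op 0.0496 q [25.  2.  9. 98.  0. 96.]
inc [-1.09 19.85  0.02] 0.01 dist 497
```

View pics/z7.png

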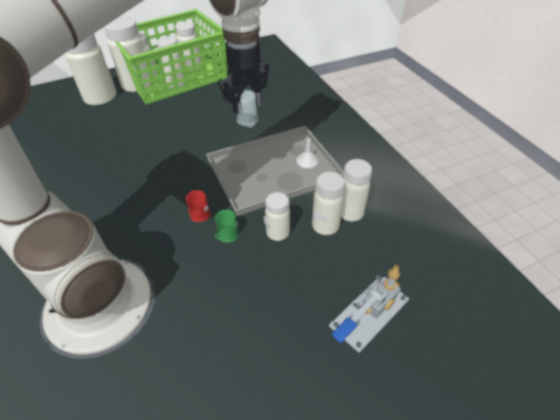

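The beaker is held at (248,108) and lifted, with mouth z≈0.224. Carrying it over now.

>>> arm_command(increments=[[[0,0.8,0],0],[[-0.1,2.0,0],0],[[-0.2,3.4,0],0],[[-0.3,4.8,0],0],[[-0.3,6.2,0],0]])

```text
time: 9.2
ee_pos: [0.5164, 0.0671, 0.2603]
tcp_rot: [-179.8, 0.5, 19.1]
wrist_force: [0.9, -0.4, 0.3]
opening: 0.0497
```

>>> arm_command(increments=[[[-0.1,1.4,0],0],[[-0.2,2.8,0],0],[[-0.2,4.2,0],0],[[-0.3,5.6,0],0],[[-0.4,7.0,0],0]])

```text
time: 9.7
ee_pos: [0.5641, -0.103, 0.2589]
tcp_rot: [-179.8, 0.6, 19.1]
wrist_force: [0.1, -0.0, -0.1]
opening: 0.0496
```

>>> arm_command(increments=[[[-0.1,1.2,0],0],[[-0.1,2.4,0],0],[[-0.2,3.6,0],0],[[-0.3,4.6,0],0],[[-0.3,5.4,0],0]])

```text
time: 10.2
ee_pos: [0.6009, -0.2345, 0.2571]
tcp_rot: [-179.7, 0.7, 19.0]
wrist_force: [-0.1, 0.4, -0.8]
opening: 0.0494
```

```bash
python3 - <<'E'
from h import *
inc(.6095,-.2605,.2,19)
t=shot('top','t8.png');c=shot('side','s8.png')
R=lambda a:cv2.resize(a[:,:,::-1],(400,480),interpolation=cv2.INTER_CUBIC)
cv2.imwrite('pics/z8.png',np.hstack([R(t['frame'][100:220,350:450]),R(c['frame'][200:320,330:430])]))
E
```

```text
t 10.2 pos [ 0.6009 -0.2345  0.2571] rot [-179.7    0.7   19. ] F [-0.1  0.4 -0.8] op 0.0494 q [-21.  20.  30. 100.  -0.  50.]
inc [0.01 1.11 2.28] 0.01 dist 63
```

View pics/z8.png

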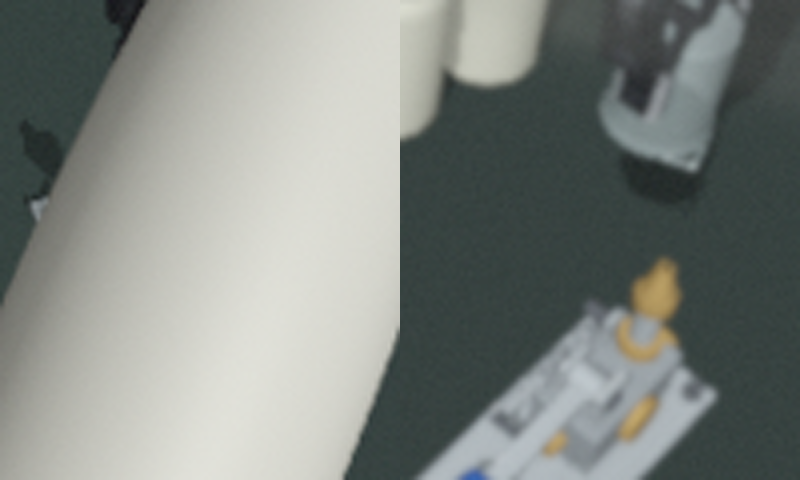

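>>> arm_command(increments=[[[0,0.4,0.3],0],[[0,0.8,0.8],0],[[0,1.1,1.3],0],[[0,1.1,1.8],0],[[0,1.1,2.1],0]])

```text
time: 10.8
ee_pos: [0.6088, -0.2609, 0.2013]
tcp_rot: [-179.6, 0.8, 19.0]
wrist_force: [-0.1, -0.1, -0.7]
opening: 0.0499
```

```bash
cat > ov.py <<'E'
from h import *
import sys
k=sys.argv[1]
inc(.6095,-.2605,.1725,19)
c=shot('side','s%s.png'%k); o=get_obs(); R=Ro.from_euler('xyz',o['tcp_rot'],degrees=True).as_matrix()
F=8; b=(360,215,440,290)
v=cv2.resize(c['frame'][b[1]:b[3],b[0]:b[2],::-1],None,fx=F,fy=F,interpolation=cv2.INTER_CUBIC)
v0=v.copy()
def ring(f,r,col):
    a=np.linspace(0,6.28,60); p=proj(c,np.array([f(r*np.cos(x),r*np.sin(x)) for x in a])); cv2.polylines(v,[np.int32((p-b[:2]+.5)*F)],True,col,1)
T=lambda z:(lambda x,y:o['ee_pos']+R@np.array([x,y,z]))
ring(T(.0374),.0275,(0,255,0)); ring(T(.0374-.07),.025,(0,0,255))
ring(lambda x,y:np.array([.6095+x,-.2605+y,.12]),.004,(255,0,255))
cv2.imwrite('pics/z%s.png'%k,v)
E
python3 ov.py 9
```

```text
t 10.8 pos [ 0.6088 -0.2609  0.2013] rot [-179.6    0.8   19. ] F [-0.1 -0.1 -0.7] op 0.0499 q [-23.  21.  25.  94.  -0.  48.]
inc [ 0.05 -0.    1.15] -0.01 dist 29
```

View pics/z9.png

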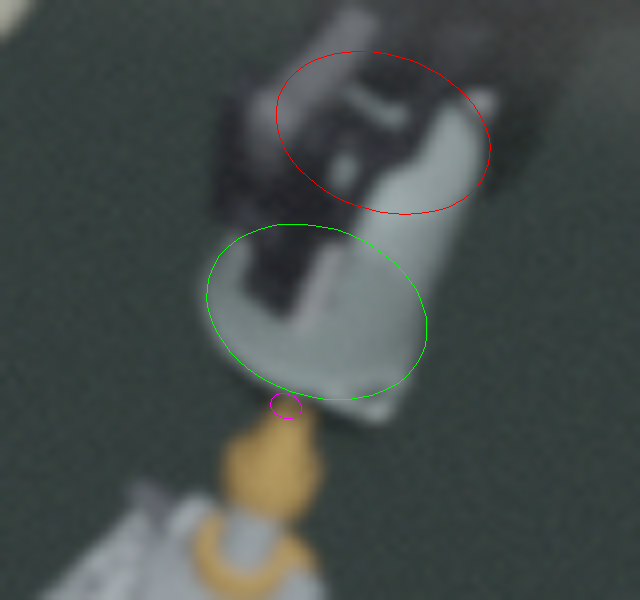

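```bash
cat > fit.py <<'E'
from h import *
import sys
from scipy.optimize import least_squares
def nozzle(fn):
    c=ld(fn); h=cv2.cvtColor(c['frame'],cv2.COLOR_RGB2HSV)
    m=np.zeros(h.shape[:2],bool); m[262:282,384:404]=1; m&=(h[...,0]>10)&(h[...,0]<28)&(h[...,1]>90)
    ys,xs=np.nonzero(m); P=depthpts(c,np.c_[xs,ys]); k=P[:,2]>.085; 
    for x,y,p in sorted(zip(xs[k],ys[k],P[k]),key=lambda a:-a[2][2])[:25]: print(x,y,p.round(4))
def beaker(fn):
    c=ld(fn); o=get_obs(); R=Ro.from_euler('xyz',o['tcp_rot'],degrees=True).as_matrix()
    f=c['frame'].astype(int); xs,ys=[a.ravel() for a in np.meshgrid(range(375,430),range(215,275))]
    P=depthpts(c,np.c_[xs,ys]); L=(P-o['ee_pos'])@R
    col=f[ys,xs]; k=(abs(L[:,0])<.035)&(abs(L[:,1])<.04)&(L[:,2]>-.04)&(L[:,2]<.05)&(col.min(1)>90)&(col[:,2]-col[:,0]>4)
    print(k.sum(),'L range',L[k].min(0),L[k].max(0))
    for lo,hi in((-.035,-.02),(-.02,-.005),(-.005,.01),(.01,.02),(.02,.03),(.03,.04)):
        q=L[k&(L[:,2]>lo)&(L[:,2]<hi)]
        if len(q)>4: print(lo,len(q),'rad',np.median(np.hypot(q[:,0],q[:,1])),q.mean(0).round(4))
        if len(q)>15:
            s=least_squares(lambda a:np.hypot(q[:,0]-a[0],q[:,1]-a[1])-.0255,[0,0],loss='soft_l1',f_scale=.002); print('   centre (tool)',s.x.round(4), 'world off',(R@[*s.x,0]).round(4))
if __name__=='__main__':
    nozzle('s%s.png'%0 if 0 else 's3.png'); beaker(sys.argv[1])
E
python3 fit.py s9.png
```

```text
397 266 [ 0.6116 -0.2637  0.1202]
396 267 [ 0.6084 -0.2647  0.1199]
395 267 [ 0.6066 -0.2637  0.1197]
395 265 [ 0.6098 -0.2594  0.1194]
396 268 [ 0.6072 -0.2665  0.1193]
398 267 [ 0.6126 -0.2662  0.1191]
396 266 [ 0.6105 -0.2621  0.1188]
397 268 [ 0.6096 -0.267   0.1185]
395 268 [ 0.606  -0.2651  0.1182]
397 267 [ 0.6113 -0.2648  0.1182]
395 266 [ 0.609  -0.2609  0.1181]
396 269 [ 0.607  -0.2676  0.1172]
394 267 [ 0.6064 -0.2614  0.1167]
395 269 [ 0.6056 -0.2663  0.1164]
398 268 [ 0.6139 -0.266   0.1144]
394 268 [ 0.6063 -0.2623  0.1143]
397 269 [ 0.6108 -0.2669  0.1139]
393 268 [ 0.605  -0.2609  0.1134]
396 270 [ 0.6078 -0.2678  0.1133]
394 269 [ 0.6058 -0.2636  0.1127]
397 270 [ 0.6102 -0.2683  0.1124]
395 270 [ 0.6066 -0.2663  0.112 ]
397 271 [ 0.6091 -0.2701  0.1119]
393 269 [ 0.6044 -0.2623  0.1118]
398 269 [ 0.6142 -0.2667  0.1115]
550 L range [-0.03355705 -0.02352164 -0.03852289] [0.03074332 0.03068538 0.03908235]
-0.035 158 rad 0.021635301015108604 [-0.0031  0.0151 -0.0299]
   centre (tool) [-0.0028 -0.0055] world off [-0.0045  0.0043  0.0001]
-0.02 74 rad 0.024640142877158384 [-0.0179  0.0159 -0.013 ]
   centre (tool) [-0.0062 -0.0042] world off [-0.0073  0.002   0.0001]
-0.005 73 rad 0.024506670140821116 [-0.0187  0.0151  0.0018]
   centre (tool) [-0.0061 -0.0042] world off [-0.0071  0.002   0.0001]
0.01 51 rad 0.02420297013484312 [-0.0166  0.0112  0.0157]
   centre (tool) [ 0.0003 -0.0016] world off [-0.0003  0.0016  0.    ]
0.02 82 rad 0.024691875613518644 [-0.0192  0.0053  0.0253]
   centre (tool) [ 0.0004 -0.0015] world off [-0.0002  0.0016  0.    ]
0.03 108 rad 0.02609166094869501 [-0.0179  0.0093  0.0342]
   centre (tool) [-0.001  -0.0003] world off [-0.001  -0.0001  0.    ]
```

```bash
python3 -c "
from h import *
inc(.611,-.263,.174)"
```

```text
t 10.85 pos [ 0.6087 -0.2607  0.2006] rot [-179.6    0.8   19. ] F [ 0.3 -0.6 -1.4] op 0.0497 q [-23.  21.  25.  94.  -0.  48.]
inc [0.07 0.12 1.06] 0 dist 27
```

>>> arm_command(increments=[[[0.1,0.1,0.1],0],[[0.1,0.1,0.3],0],[[0.1,0.1,0.6],0],[[0.1,0.1,0.9],0],[[0.1,0.1,1.0],0]])

```text
time: 11.35
ee_pos: [0.6112, -0.262, 0.1744]
tcp_rot: [-179.5, 0.9, 19.0]
wrist_force: [-0.7, -0.6, -0.8]
opening: 0.0493
```

>>> arm_command(increments=[[[0,0,0],0],[[0,0,0],0],[[0,0,0],0],[[0,0,0],0]])

```text
time: 11.75
ee_pos: [0.6113, -0.2621, 0.1748]
tcp_rot: [-179.6, 0.9, 19.0]
wrist_force: [0.6, -0.2, -0.1]
opening: 0.0495
```

```bash
python3 ov.py 10; python3 fit.py s10.png | tail -14; python3 -c "
from h import *
t=shot('top','t10.png'); cv2.imwrite('pics/top10.png',t['frame'][:,:,::-1])"
```

```text
t 11.75 pos [ 0.6113 -0.2621  0.1748] rot [-179.6    0.9   19. ] F [ 0.6 -0.2 -0.1] op 0.0495 q [-23.  21.  22.  92.  -0.  48.]
inc [-0.04 -0.08  0.09] -0.0 dist 3
398 269 [ 0.6142 -0.2667  0.1115]
481 L range [-0.0349755  -0.02261526 -0.03756315] [0.03022111 0.03089343 0.04060761]
-0.035 156 rad 0.021416262795283834 [-0.003   0.015  -0.0294]
   centre (tool) [-0.0027 -0.0056] world off [-0.0044  0.0045  0.0001]
-0.02 68 rad 0.024460738133923972 [-0.019   0.016  -0.0126]
   centre (tool) [-0.0084 -0.0047] world off [-0.0095  0.0017  0.0002]
-0.005 63 rad 0.024223112121349092 [-0.018   0.0156  0.0018]
   centre (tool) [-0.0058 -0.0045] world off [-0.007   0.0023  0.0001]
0.01 41 rad 0.024132702373148743 [-0.0164  0.0119  0.0149]
   centre (tool) [ 0.0003 -0.0019] world off [-0.0003  0.0019  0.    ]
0.02 67 rad 0.024593101090602868 [-0.0181  0.0056  0.025 ]
   centre (tool) [ 0.0004 -0.0018] world off [-0.0002  0.0018  0.    ]
0.03 82 rad 0.026357908109217138 [-0.0166  0.0094  0.0343]
   centre (tool) [-0.0015  0.0001] world off [-0.0014 -0.0005  0.    ]
```

View pics/z10.png

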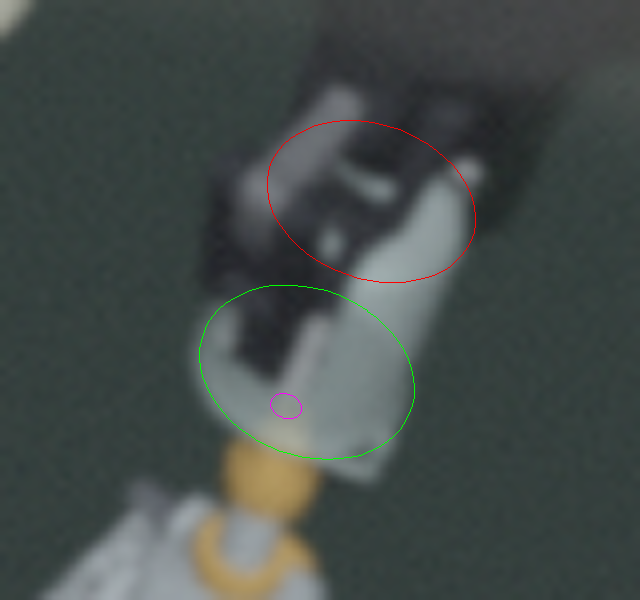

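View pics/top10.png

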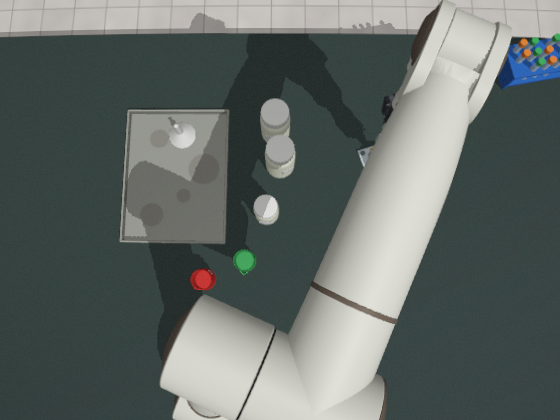

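```bash
python3 - <<'E'
from h import *
for f in('s3.png','s10.png'):
    c=ld(f); h=cv2.cvtColor(c['frame'],cv2.COLOR_RGB2HSV); m=np.zeros(h.shape[:2],bool); m[290:350,320:380]=1
    m&=(h[...,0]>100)&(h[...,0]<130)&(h[...,1]>150); ys,xs=np.nonzero(m); print(xs.mean(),ys.mean(),np.median(depthpts(c,np.c_[xs,ys])[:,2]))
a,b=ld('top0.png')['frame'].astype(int),ld('t10.png')['frame'].astype(int)
print([np.nonzero((np.where(f[95:230,160:300].min(2)>185,1,0)).sum(0))[0][[0,-1]] for f in(a,b)])
inc(.611,-.262,.1735)
job_done()
E
```

```text
343.44565217391306 330.03985507246375 0.058266179923071204
343.44128113879003 330.0996441281139 0.05833190062104643
[array([ 10, 134]), array([ 12, 132])]
t 11.85 pos [ 0.6113 -0.2621  0.1747] rot [-179.6    0.9   19. ] F [-0.2  0.7 -0.7] op 0.0495 q [-23.  21.  22.  92.  -0.  48.]
inc [-0.01 -0.01  0.05] 0 dist 1
the job is handed in; nothing more can be done
```

I pressed the blue lever over, gripped the beaker and carried it across the bottle row with its mouth at about 0.22 m. I then handed the job in at 11.9 s, with the beaker held still over the nozzle. No verdict was reported, so these are my own last checks:

- **Lever:** still down. The pad read about 58 mm above the bench, unchanged from right after the press to the last picture.
- **Grip and level:** the fingers held at 49.5 mm opening and the tool was tilted about 1°.
- **Height:** the rim worked out at about 17 mm above the nozzle's tip, taken from the tool height and the grasp height. The side picture suggests about 1 mm less.
- **Centring:** I make it about 2–3 mm off the nozzle's axis. The depth fit and the picture overlay disagreed by roughly that much on which way. The top camera couldn't confirm it because the arm blocked its view, so this rests on the side camera alone.
- **Bottles and funnel:** no visible movement in the top picture, checked by eye and with one rough pixel comparison.

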